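# Snap the tack tin shut

## Task

The lid is on the round tack tin, but the three snap tabs around its rim are still standing up. Press down each of the three tabs until it snaps fully home and stays down. Leave the square tin alone: do not touch it.

Things in the scene. Friction and masses are not known exactly. Their poses are not given: they have to be found in the camera images.
- tab_a (a point): Centre of the top of a snap tab of the ROUND brass tin: a flat steel tongue 26 x 26 mm, 3 mm thick, with a lip hanging 16 mm down the tin's side. The point moves with the tab, straight down: 72 mm above the bench standing, 63 mm engaged. z up, x outwards from the tin's centre. About 6 N starts it; pressed 3 mm or less it springs back, beyond 6 mm it snaps down and stays; hard stop.
- tab_b (a point): The same point of the next tab, anticlockwise from tab_a seen from above; made and behaving just as tab_a. The round tin is fixed to the bench; its lid is 125 mm across, lid top 60 mm above the bench (62 mm in the middle). Its three tabs are 120 degrees apart on the rim, each point 52 mm from the tin's centre.
- tab_c (a point): The same point of the third tab of the round tin, anticlockwise from tab_b seen from above; made and behaving just as tab_a.
- square_tin: The other tin, not to be touched: square, brass like the round one, lid 105 x 105 mm, lid top 60 mm high, fixed to the bench. It has four standing tabs, mid-side, tops 72 mm high, reaching 57 mm from its centre. Origin at the centre of its underside, on the bench; z up, x and y along its sides.
Not all that is in view belongs to the job. Leave any orange, pink or red look-alike of the part that bears tab_a alone.

How it is judged:
By the outcome, as a careful person would: the job done as asked, in the order asked, and still so for the second after the job is handed in, with the robot touching nothing.
It also fails if it takes over 37 s, if anything falls off the work surface, if the arm or the gripper's body presses on something with over 40 N, if the wrist force passes 120 N, or if a joint passes its speed limit or range.

## Robot

A 7-joint arm with a two-finger parallel gripper is mounted at the origin on the work surface. World frame = base frame: x ahead of the robot, y to its left, z up, the work surface at z = 0. Lengths are in m, angles in rad, forces in N, time in s.
With the tool pointing down it reaches from about 0.4 to 0.85 m from the base axis. Payload 6.9 kg.
Tool frame: the origin (TCP) lies midway between the tips of the shut fingers; the grasp point (between the pads) lies 19 mm behind it; y points along the fingers, x is the direction in which the jaws open and shut, and the axes are right-handed (so a half turn about y gives the same grasp; the last joint's range is limited). The gripper opens to 85 mm and grips with 20 to 120 N. Pads are 22 mm wide; open, the fingers measure 114 mm over their backs; the gripper's body (76 mm by 85 mm) begins 54 mm behind the grasp point. The pads swing forward as they close: fully open they stand 13 mm farther back than shut.
Start: joints at [-1.119, 0.507, -0.238, 1.5, 0.126, 1.149, -0.155], TCP at [0.212, 0.588, 0.231] pointing down, gripper open.
Joint ranges: [-3.08, 3.08], [-0.24, 2.05], [-1.43, 1.35], [0, 2.5], [-1.52, 4.66], [0.17, 1.96], [-2.89, 2.89]. Speed limits (rad/s): [2.39, 2.39, 3.14, 3.14, 3.14, 3.14, 3.14].

## Interface

Orientations are given as a unit quaternion [w, x, y, z].
In Python, from rig import robot, eyes, job_done, spotter gives the robot as it stands.
- The arm moves only by the tool apply_moves, never from a script. Its argument "series" is a list that holds one entry, the list of rows, each a list of 7 numbers: the turn, a rotation vector about the tool's x, y, z in degrees, then the shift along the tool's x, y, z in mm, then the closure, from 0 (fully open) to 1 (shut). A call has 1 to 10 rows; each row shifts and turns the commanded pose from where the row before left it, along the tool's axes as they then stand; what a row does not reach is not made up. A row lasts 1/10 s, in which the tool goes at most 50 mm and 8.59 degrees, less where a joint would pass 70% of its speed; a pose out of reach is approached as far as the arm can. A call with a gripper value outside its range is refused whole. The fingers move at their own pace and stop on an object; the grip force is fixed at half the most. Time passes only in rows, so rows that do not move let the fingers close. It gives the time, the measured TCP pose, the force and the opening at its end, in the units of the state.
- robot.get_obs(): the state, without advancing time (a new reading comes with each control period).
- eyes.snapshot(name): name is "side" or "top" or "wrist"; returns the picture (384x512x3 uint8, red, green, blue); there is no depth.
- eyes.camera_params(name): a dict with "vfov" (degrees; the focal length in pixels is half the picture's height over the tangent of half this angle, whatever the lens; pixels are square), "cx", "cy" (the principal point, pixels), "k1" (the pictures are not rectified: a ray, as slopes to the right and down, at radius r is drawn at 1 + k1 r^2 times it, then the intrinsics apply), "position" and "rotation" of the camera in the world; the wrist camera has in their place "tool_from_camera" (4x4, takes a point from camera to tool coordinates, whose origin is the TCP and whose axes are the tool frame's). Camera axes: x right, y up, looking along -z (the intrinsics and any distortion apply to the point x, -y, -z); pixel columns grow to the right and rows downward; lengths in m; the calibration is good to about 2 mm. A picture is of the moment at which its call begins: read the wrist's pose just before it. camera_params takes no time and is no camera call.
- job_done(): hands the job in, once; it reports no verdict.
Trained networks look in the newest picture that a camera, given by its name, has taken for a name from the list of things; names that differ only in an ending like _2 or _b are one class to them, and where a whole thing is asked for, a point or a joint stands for the part that bears it (a point fixed in the world has none). Each returns a list of dicts, best first, with "score" (0 to 1); they miss things now and then, are a little off and sometimes report something else, mostly with a low value. They report only what shows in the picture. A call takes as long as a camera call. They do not tell look-alikes from the thing itself.
- spotter.spot_in(query, camera): "box" ([centre column, centre row, width, height] in pixels, round what is visible of it).
- spotter.pinpoint(query, camera): "location" ([row, column] in pixels: a listed point, or the origin of a listed thing).
The state is a dict: "clock": time; "joint_pos": joint angles; "qd": joint speeds; "joint_torque": joint torques, N m; "tcp_pos": TCP position; "orientation": TCP orientation; "contact_force": force on the tool from outside, world axes, zero at the start; "moment": the same for the moment, N m; "grip_width": finger opening in m.
Only numpy, scipy, OpenCV 4.12 (cv2) and the standard library are available. Lean on these libraries where they do the work, as an engineer would, in place of code of your own. Each camera call takes 0.05 s, during which the arm holds its last target.

## Working session

There is one attempt and no reset: what is moved stays moved. The work goes in short steps, Python scripts to look and compute and a tool call to move; the robot and the scene stay as the last step left them, time stands still between calls to the robot, and variables do not carry over. Pictures are saved under pics/ and viewed, and the job is handed in when it is done.

Besides the shell and the picture viewer there is one more tool, called after "Emit:" in YAML: its name, and indented under it one key for each argument. apply_moves: Moves the arm, as the interface text tells. Its arguments: {"type":"object","properties":{"series":{"type":"array"}},"required":["series"]}

```bash
ls; mkdir -p pics
python3 - <<'E'
from rig import robot, eyes, spotter
import cv2,json
o=robot.get_obs();print(o)
for n in["top","side"]:
    im=eyes.snapshot(n);cv2.imwrite(f"pics/{n}0.png",im[:,:,::-1]);print(n,eyes.camera_params(n))
    print([(d['score'],d['location']) for d in spotter.pinpoint("tab_a",n)])
    print([(d['score'],d['location']) for d in spotter.pinpoint("square_tin",n)])
print(eyes.camera_params("wrist"))
print(robot.get_obs()['clock'])
E
```

```text
pics
{'clock': 0.0, 'joint_pos': array([-1.11948485,  0.50832542, -0.23752763,  1.50112656,  0.12571277,
        1.14889013, -0.15477266]), 'qd': array([ 9.49621631e-05,  5.91772325e-05, -3.80554538e-04,  1.80473235e-03,
       -2.12916643e-03,  2.79411232e-04, -9.24494381e-04]), 'joint_torque': array([-6.46953322e-04, -6.20606089e+01, -2.18678847e+00, -2.49651736e+01,
        1.26858603e-02,  1.20838091e-02,  2.73569634e-05]), 'tcp_pos': array([0.21175749, 0.58750691, 0.23043964]), 'orientation': array([-0.57818676,  0.57892628,  0.40603673, -0.40703636]), 'contact_force': array([-0.5132803 ,  0.36376731,  0.62674021]), 'moment': array([ 0.03066468, -0.00177897,  0.00426277]), 'grip_width': 0.0850740725333622}
top {'vfov': 48.52249331817474, 'cx': 250.20099733268768, 'cy': 186.50136756711996, 'k1': -0.018678657820082375, 'position': array([0.34439639, 0.04876413, 1.31073779]), 'rotation': array([ 0.70732551,  0.03335294, -0.04478024, -0.70467932])}
[(0.67, [204.9, 110.2]), (0.62, [196.5, 182.3]), (0.59, [218.5, 140.1]), (0.57, [253.1, 165.3]), (0.56, [235.4, 111.3]), (0.53, [184.3, 
[... 507 characters left out ...]
4, 322.7]), (0.55, [132.3, 215.8]), (0.52, [171.2, 253.6]), (0.51, [143.3, 209.8]), (0.5, [134.0, 190.1]), (0.46, [159.5, 181.8]), (0.43, [153.2, 321.9]), (0.43, [158.0, 150.7]), (0.38, [144.1, 291.6])]
[(0.9, [256.3, 292.2])]
{'vfov': 67.24749518997284, 'cx': 253.1717287342691, 'cy': 192.85649519476542, 'k1': -0.010872499120330038, 'tool_from_camera': array([[ 9.99999760e-01,  3.78668390e-04,  5.80847332e-04,
        -8.02070549e-04],
       [ 4.34699230e-04,  3.10257694e-01, -9.50652394e-01,
        -1.43201869e-01],
       [-5.40194365e-04,  9.50652418e-01,  3.10257455e-01,
         7.95811381e-02],
       [ 0.00000000e+00,  0.00000000e+00,  0.00000000e+00,
         1.00000000e+00]])}
0.3
```

View pictures.

View pics/top0.png

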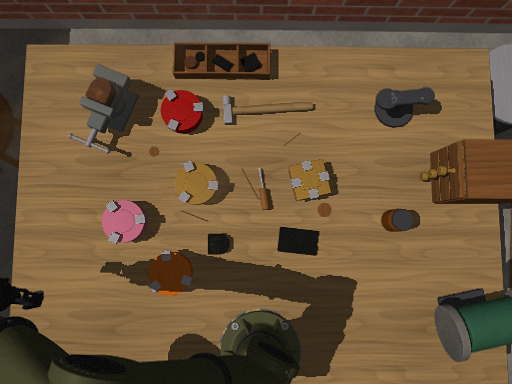

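View pics/side0.png

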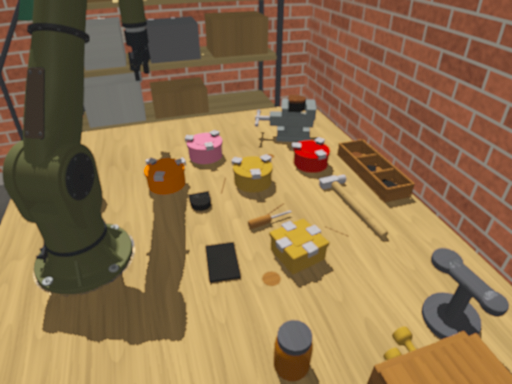

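```bash
cat > h.py <<'E'
import numpy as np
from scipy.spatial.transform import Rotation as R
def q2R(q): return R.from_quat([q[1],q[2],q[3],q[0]]).as_matrix()
def ray(p,row,col):
    f=192/np.tan(np.radians(p['vfov'])/2)
    d=np.array([(col-p['cx'])/f,(row-p['cy'])/f]);u=d.copy()
    for _ in range(20): u=d/(1+p['k1']*(u@u))
    return np.array([u[0],-u[1],-1])
def onz(p,row,col,z,pos=None,Rm=None):
    pos=p['position'] if pos is None else pos
    Rm=q2R(p['rotation']) if Rm is None else Rm
    d=Rm@ray(p,row,col); return pos+d*(z-pos[2])/d[2]
E
python3 - <<'E'
from rig import robot,eyes
from h import *
np.set_printoptions(precision=4,suppress=True)
T=[[166.3,187.8],[196.5,182.3],[184.3,215.6]]
S=[[159,235.5],[155.7,267.6],[171.2,253.6]]
for n,P in(("top",T),("side",S)):
    p=eyes.camera_params(n); X=np.array([onz(p,*a,.072) for a in P]);print(n,X,X.mean(0),np.linalg.norm(X-X.mean(0),axis=1))
    for x in X-X.mean(0): print(np.degrees(np.arctan2(x[1],x[0])))
p=eyes.camera_params("top");print("sq",onz(p,180.7,306.5,0))
o=robot.get_obs();print(q2R(o['orientation']),o['tcp_pos'])
E
```

```text
top [[0.5408 0.2123 0.072 ]
 [0.4517 0.2266 0.072 ]
 [0.488  0.1301 0.072 ]] [0.4935 0.1897 0.072 ] [0.0524 0.0557 0.0598]
25.571347480295316
138.51122188569116
-95.30460597876174
side [[0.4499 0.2287 0.072 ]
 [0.5524 0.2184 0.072 ]
 [0.4831 0.1439 0.072 ]] [0.4951 0.197  0.072 ] [0.0553 0.0611 0.0544]
144.9582208994878
20.45103622977811
-102.75936629638981
sq [ 0.5089 -0.1472  0.    ]
[[ 0.339  -0.0002 -0.9408]
 [ 0.9408 -0.0006  0.339 ]
 [-0.0007 -1.      0.    ]] [0.2118 0.5878 0.231 ]
```

Emit:
apply_moves:
  series:
    - [[0,0,0,-23,0,-33,1],[0,0,0,-23,0,-33,1],[0,0,0,-23,0,-33,1],[0,0,0,-23,0,-33,1],[0,0,0,-23,0,-33,1],[0,0,0,-23,0,-33,1],[0,0,0,-23,0,-33,1],[0,0,0,-23,0,-33,1],[0,0,0,-23,0,-33,1],[0,0,0,-23,0,-33,1]]

```text
clock: 1.3
tcp_pos: [0.4451, 0.2583, 0.2315]
orientation: [-0.579, 0.579, 0.407, -0.406]
contact_force: [-0.0, 0.6, -0.2]
grip_width: 0.0
```

Emit:
apply_moves:
  series:
    - [[0,0,0,-23,0,-33,1],[0,0,0,-23,0,-36,1],[0,0,0,0,0,0,1],[0,0,0,0,0,0,1]]

```text
clock: 1.7
tcp_pos: [0.4941, 0.1921, 0.2311]
orientation: [0.579, -0.579, -0.406, 0.406]
contact_force: [0.4, 1.2, -0.3]
grip_width: -0.0
```

Run:
```python
from rig import robot,eyes,spotter
from h import *
import cv2
np.set_printoptions(precision=4,suppress=True)
o=robot.get_obs();im=eyes.snapshot("wrist");cv2.imwrite("pics/w1.png",im[:,:,::-1])
p=eyes.camera_params("wrist");M=q2R(o['orientation']);T=p['tool_from_camera']
pos=o['tcp_pos']+M@T[:3,3];Rm=M@T[:3,:3]
print(o['clock'],o['tcp_pos'],o['joint_pos'],o['contact_force']);print(M)
for d in spotter.pinpoint("tab_a","wrist"): print(d['score'],d['location'],onz(p,*d['location'],.072,pos,Rm))
```

```text
1.7 [0.4941 0.1921 0.2311] [-0.3206  0.3573 -0.1358  1.7504  0.0549  1.0379  0.7464] [ 0.3583  1.2038 -0.3024]
[[ 0.3415 -0.0003 -0.9399]
 [ 0.9399 -0.      0.3415]
 [-0.0002 -1.      0.0003]]
0.95 [19.1, 473.0] [0.4219 0.4345 0.072 ]
0.92 [211.4, 284.9] [0.5444 0.2107 0.072 ]
0.82 [15.2, 377.1] [0.3888 0.351  0.072 ]
0.81 [286.6, 353.4] [0.6684 0.2594 0.072 ]
0.63 [185.7, 206.2] [0.4863 0.1392 0.072 ]
0.62 [129.9, 268.0] [0.4528 0.2223 0.072 ]
```

View pics/w1.png

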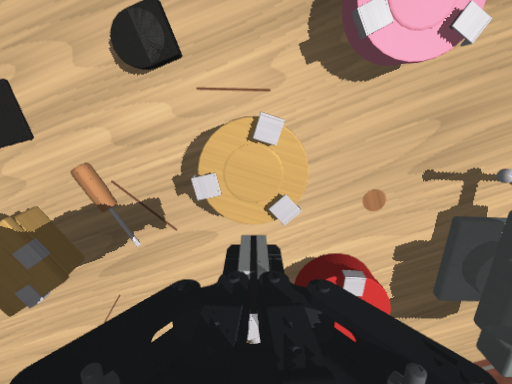

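Emit:
apply_moves:
  series:
    - [[0,0,0,17,15,-20,1],[0,0,0,16.5,25,-19.6,1],[0,0,0,0,35,0,1],[0,0,0,0,35,0,1],[0,0,0,0,25,0,1],[0,0,0,0,12,0,1],[0,0,0,0,0,0,1],[0,0,0,0,0,0,1]]

```text
clock: 2.6
tcp_pos: [0.5426, 0.2122, 0.0853]
orientation: [-0.578, 0.578, 0.407, -0.406]
contact_force: [0.1, 0.1, 0.9]
grip_width: -0.0
```

Emit:
apply_moves:
  series:
    - [[0,0,0,-1.5,6,0,1],[0,0,0,0,4,0,1],[0,0,0,0,3,0,1],[0,0,0,0,3,0,1],[0,0,0,0,3,0,1],[0,0,0,0,3,0,1],[0,0,0,0,0,0,1],[0,0,0,0,0,0,1]]

```text
clock: 3.4
tcp_pos: [0.5419, 0.2098, 0.063]
orientation: [-0.579, 0.579, 0.407, -0.406]
contact_force: [-2.3, -0.6, 9.7]
grip_width: 0.0
```

Emit:
apply_moves:
  series:
    - [[0,0,0,0,1,0,1],[0,0,0,0,1,0,1],[0,0,0,0,0,0,1],[0,0,0,0,0,0,1]]

```text
clock: 3.8
tcp_pos: [0.5419, 0.2098, 0.0628]
orientation: [-0.578, 0.579, 0.407, -0.406]
contact_force: [-7.0, -3.4, 26.0]
grip_width: -0.0001
```

Emit:
apply_moves:
  series:
    - [[0,0,0,0,-20,0,1],[0,0,0,0,-15,0,1],[0,0,0,-6,0,29,1],[0,0,0,-6,0,29,1],[0,0,0,-6,0,29,1],[0,0,0,0,10,0,1],[0,0,0,0,0,0,1],[0,0,0,0,0,0,1]]

```text
clock: 4.6
tcp_pos: [0.4548, 0.2221, 0.0851]
orientation: [-0.579, 0.579, 0.406, -0.406]
contact_force: [1.8, -0.7, 0.0]
grip_width: -0.0001
```

Emit:
apply_moves:
  series:
    - [[0,0,0,0,6,1,1],[0,0,0,0,4,0,1],[0,0,0,0,3,0,1],[0,0,0,0,3,0,1],[0,0,0,0,3,0,1],[0,0,0,0,3,0,1],[0,0,0,0,1,0,1],[0,0,0,0,1,0,1],[0,0,0,0,0,0,1],[0,0,0,0,0,0,1]]

```text
clock: 5.6
tcp_pos: [0.453, 0.2227, 0.0628]
orientation: [-0.578, 0.579, 0.407, -0.406]
contact_force: [-5.3, -3.1, 21.6]
grip_width: 0.0
```

Emit:
apply_moves:
  series:
    - [[0,0,0,0,-20,0,1],[0,0,0,0,-15,0,1],[0,0,0,-22,0,-20,1],[0,0,0,-22,0,-20,1],[0,0,0,-22,0,-20,1],[0,0,0,0,10,0,1],[0,0,0,0,0,0,1],[0,0,0,0,0,0,1]]

```text
clock: 6.4
tcp_pos: [0.4864, 0.1412, 0.086]
orientation: [0.579, -0.578, -0.407, 0.407]
contact_force: [0.3, 0.6, 0.6]
grip_width: 0.0001
```

Emit:
apply_moves:
  series:
    - [[0,0,0,-1,6,-1,1],[0,0,0,0,4,0,1],[0,0,0,0,3,0,1],[0,0,0,0,3,0,1],[0,0,0,0,3,0,1],[0,0,0,0,3,0,1],[0,0,0,0,1,0,1],[0,0,0,0,1,0,1],[0,0,0,0,0,0,1],[0,0,0,0,0,0,1]]

```text
clock: 7.4
tcp_pos: [0.4875, 0.1389, 0.063]
orientation: [-0.579, 0.579, 0.407, -0.406]
contact_force: [-2.6, -0.7, 9.5]
grip_width: 0.0003
```

Emit:
apply_moves:
  series:
    - [[0,0,0,0,1,0,1],[0,0,0,0,1,0,1],[0,0,0,0,0,0,1],[0,0,0,0,0,0,1]]

```text
clock: 7.8
tcp_pos: [0.4876, 0.1389, 0.0628]
orientation: [-0.578, 0.579, 0.407, -0.406]
contact_force: [-8.4, -1.8, 32.4]
grip_width: -0.0
```

Emit:
apply_moves:
  series:
    - [[0,0,0,0,-20,0,1],[0,0,0,0,-40,0,1],[0,0,0,10,-40,0,1],[0,0,0,20,-35,0,1],[0,0,0,22,-35,-30,1],[0,0,0,0,0,-30,1],[0,0,0,0,0,0,1],[0,0,0,0,0,0,1]]

```text
clock: 8.6
tcp_pos: [0.5608, 0.1667, 0.2288]
orientation: [0.579, -0.579, -0.406, 0.407]
contact_force: [-0.1, 0.4, -0.9]
grip_width: -0.0002
```

Run:
```python
from rig import robot,eyes,spotter
from h import *
import cv2
np.set_printoptions(precision=4,suppress=True)
o=robot.get_obs();im=eyes.snapshot("wrist");cv2.imwrite("pics/w2.png",cv2.resize(im[60:320,100:400,::-1],None,fx=2.3,fy=2.3))
p=eyes.camera_params("wrist");M=q2R(o['orientation']);T=p['tool_from_camera']
pos=o['tcp_pos']+M@T[:3,3];Rm=M@T[:3,:3]
print(o['clock'],o['tcp_pos'],o['contact_force'])
for d in spotter.pinpoint("tab_a","wrist"):
  a=[onz(p,*d['location'],z,pos,Rm)[:2] for z in(.072,.063)]
  print(d['score'],d['location'],a,[np.linalg.norm(x-[.4945,.1907]) for x in a])
s=eyes.snapshot("side");cv2.imwrite("pics/s2.png",cv2.resize(s[120:280,180:380,::-1],None,fx=3.5,fy=3.5))
```

```text
8.6 [0.5608 0.1667 0.2288] [-0.1047  0.4063 -0.8753]
0.97 [117.5, 205.0] [array([0.4858, 0.141 ]), array([0.4858, 0.1394])] [np.float64(0.05047050799170119), np.float64(0.052010317795792606)]
0.8 [54.2, 270.6] [array([0.4532, 0.222 ]), array([0.4523, 0.2229])] [np.float64(0.05180122052342067), np.float64(0.05310514185085652)]
0.77 [294.7, 383.8] [array([0.7573, 0.2664]), array([0.7654, 0.2686])] [np.float64(0.27345438247458415), np.float64(0.28188592434013293)]
0.72 [142.9, 287.2] [array([0.5383, 0.2111]), array([0.5399, 0.2116])] [np.float64(0.048350776454896945), np.float64(0.05000672963755798)]
0.59 [233.4, 360.0] [array([0.6651, 0.258 ]), array([0.6705, 0.2599])] [np.float64(0.1834065606222142), np.float64(0.18912299060901522)]
0.42 [288.8, 314.6] [array([0.7196, 0.1882]), array([0.7266, 0.188 ])] [np.float64(0.22506446091618168), np.float64(0.23207525933362716)]
```

View pics/w2.png

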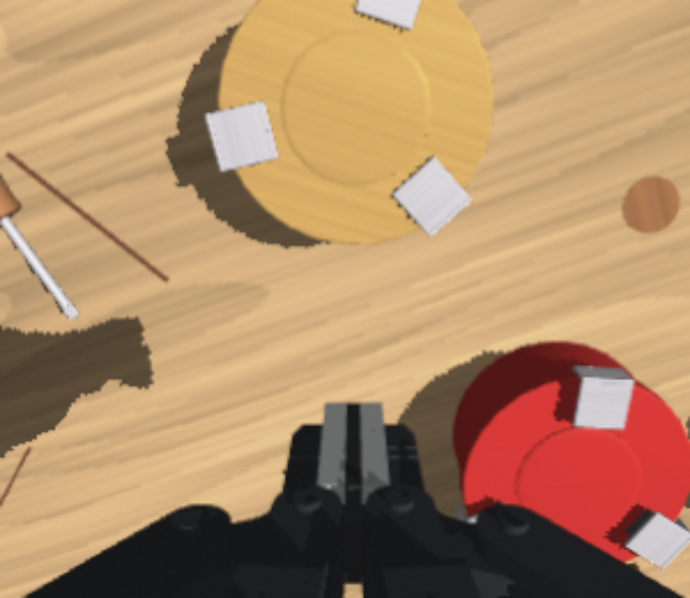

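View pics/s2.png

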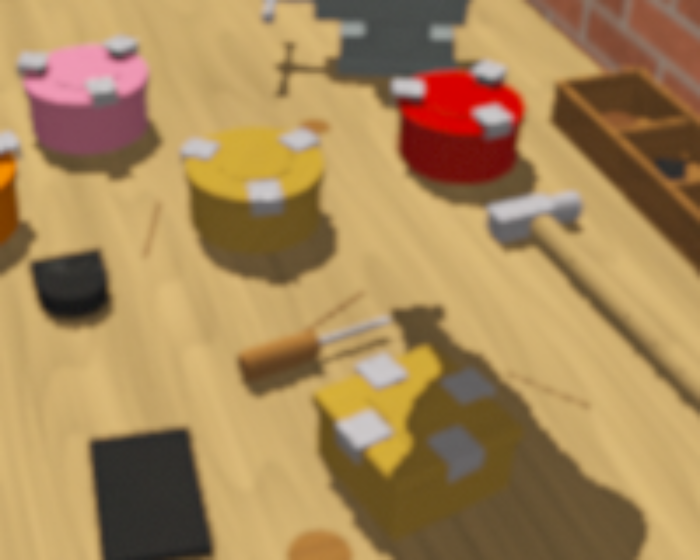

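The wrist view shows the three tabs lying flat on the round tin, with almost no shadow under them; the crop cuts off part of the top one, at about (271, 54) in the full picture. The other two are at about (205, 118) and (287, 143). In the side view they also sit flush on the lid, while the tabs of the red and pink tins still stand up.

```bash
python3 -c "
from rig import job_done,robot
print(robot.get_obs()['clock'],job_done())"
```

```text
the job is handed in; nothing more can be done
8.75 None
```

All three snap tabs on the round brass tin are pressed home, and I handed the job in at 8.75 s.

- **Finding the tabs:** I located them with the wrist camera. Each measured 52–54 mm from the tin's centre against the stated 52 mm, and they were about 120 degrees apart.
- **Pressing:** I pushed each one straight down with the shut fingertips until the hard stop. The tip ended at 62.8 mm above the bench each time, with 22–32 N upward on the tool, well past the snap point.
- **After retreating:** The wrist and side pictures show all three tabs staying down. Their positions in the wrist picture gave radii of 52.0, 53.1 and 50.0 mm at engaged height. At standing height they gave 50.5, 51.8 and 48.3 mm, a difference too small to prove engagement by itself. The evidence that they stayed down is the pictures and the hard stop.
- **Nothing else touched:** The gripper stayed well away from the square tin and never came down near the look-alikes. The contact force read about zero at the end.

No check failed. The top and side cameras' first estimates were up to about 14 mm apart on one tab, so I used the wrist measurement instead.

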